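# Feel the gap under a puzzle stick with the right feeler gauge

### The job

Pick up the green feeler gauge by its grip and slide its blade, flat on the table, in under the sprung wooden stick of the checking gate from the side with the blue ramp, so that it drags and lifts the stick a little. Push it straight through until its nose comes out behind the stick, then let go and leave it there; leave the yellow gauge where it lies.

Things in the scene. Friction and masses are not known exactly. Their poses are not given: they have to be found in the camera images.
- gauge_green: The gauge to use: dark blade 140 x 30 x 8 mm lying flat, rounded nose; near its rear an upright green grip 36 (x) by 20 (y), from z = 8 to 60 mm. Origin: underside, below the grip's middle. x along the blade: rear end at -20, nose tip at +120 mm; z up. About 0.14 kg. Pinch the grip across y, 35 to 45 mm above the table.
- gauge_yellow: The other gauge, too thin for this gap: same shape and axes with a yellow grip, but the blade is only 4 mm thick. Leave it alone.
- gate: Fixed gate: pale wooden stick (24 mm in x, 130 in y) between darker end posts 58 mm high (x -23 to 23). Origin: on the table under the stick's middle; the gauge goes in along +x, roughly away from the robot. Channel: y -36 to 36, floor = table; stick's underside 5.5 mm up, with a blue ramp in front (x -12 to -30) rising to 14 mm. Sprung down with 3 to 5 N: needs a 5 to 10 N push.
- bar (a joint): How far the stick is lifted, in m: 0 at rest, about 0.0025 when the green gauge is under it, 0.008 at most.
Things that resemble listed ones, but are neither listed nor needed, are in the scene too. Leave any red look-alike of the gauge_green alone.

How it is judged:
By the outcome, as a careful person would: the job done as asked, in the order asked, and still so for the second after the job is handed in, with the robot touching nothing.
It also fails if it takes over 42 s, if anything falls off the work surface, if the arm or the gripper's body presses on something with over 40 N, if the wrist force passes 120 N, or if a joint passes its speed limit or range.

### The arm

A 6-joint arm with a two-finger parallel gripper is mounted at the origin on the work surface. World frame = base frame: x ahead of the robot, y to its left, z up, the work surface at z = 0. Lengths are in m, angles in rad, forces in N, time in s.
With the tool pointing down it reaches from about 0.35 to 1 m from the base axis. Payload 7.1 kg.
Tool frame: the origin (TCP) lies midway between the tips of the shut fingers; the grasp point (between the pads) lies 19 mm behind it (arm.tcp_to_grasp is the distance from the TCP to the grasp point, in m); z points along the fingers, y is the line along which they close (so a half turn about z gives the same grasp; the last joint's range is limited). The gripper opens to 85 mm and grips with 20 to 120 N. Pads are 22 mm wide; open, the fingers measure 114 mm over their backs; the gripper's body (76 mm by 85 mm) begins 54 mm behind the grasp point. The pads swing forward as they close: fully open they stand 13 mm farther back than shut.
Start: joints at [1.249, 0.423, 1.63, -0, 1.089, -0.019], TCP at [0.186, 0.597, 0.231] pointing down, gripper open.
Joint ranges: [-3, 3], [-0.9, 2.11], [0.09, 2.58], [-1.31, 4.45], [0.11, 2.69], [-2.54, 2.54]. Speed limits (rad/s): [2.39, 2.39, 3.01, 3.14, 3.14, 3.14].

### API

Orientations are given as a rotation vector (axis times angle).
In Python, from plant import arm, optics, job gives the robot as it stands.
- The arm moves only by the shell command python3 -m inch 'ROWS' [OPENING] [FORCE]. ROWS is JSON, a list of rows, each a list of 6 numbers: the shift along the tool's x, y, z as a fraction of full scale, then the turn, a rotation vector about the tool's x, y, z as a fraction of full scale. In form: [[tx, ty, tz, wx, wy, wz], ...]. A call has 1 to 8 rows; each row is the pose to reach, as a shift and turn from the pose commanded when the call began, along the tool's axes at that moment, turning the shorter way round; what a row does not reach only later rows make up. Full scale, the value 1, is 0.4 m for a shift and 2 pi rad for a turn. A row lasts 1/10 s, in which the tool goes at most 50 mm and 8.59 degrees, less where a joint would pass 70% of its speed; a pose out of reach is approached as far as the arm can. A call with a number of a shift or a turn outside -1 to 1 is refused whole. A call with a gripper value outside its range is refused whole. OPENING is the gripper's target within -1 to 1 (fully open at 1, half-way at 0, shut at -1), set as the call begins (- or left out, the last holds). The fingers move at their own pace and stop on an object; FORCE is the grip in N (left out, the last holds). Time passes only in rows, so rows that repeat a pose let the fingers close. It gives the time, the measured TCP pose, the force, the opening and the grip force at its end, in the units of the state.
- arm.sense(): the state, without advancing time (a new reading comes with each control period).
- optics.read_camera(name): name is "side" or "top" or "wrist"; returns the picture (480x640x3 uint8, red, green, blue); there is no depth.
- optics.get_calibration(name): a dict with "fovy" (degrees; the focal length in pixels is half the picture's height over the tangent of half this angle, whatever the lens; pixels are square), "cx", "cy" (the principal point, pixels), "R" (3x3) and "t" (3): a world point X has camera coordinates R X + t. Camera axes: x right, y down, z forward; pixel columns grow to the right and rows downward; lengths in m; the calibration is good to about 2 mm. A picture is of the moment at which its call begins: read the wrist's pose just before it. get_calibration takes no time and is no camera call; for the wrist camera it gives the pose at the moment of the call.
- job.finish_job(): hands the job in; it is judged then, once.
Trained networks look in the newest picture that a camera, given by its name, has taken for a name from the list of things; names that differ only in an ending like _2 or _b are one class to them, and where a whole thing is asked for, a point or a joint stands for the part that bears it (a point fixed in the world has none). Each returns a list of dicts, best first, with "p" (0 to 1); they miss things now and then, are a little off and sometimes report something else, mostly with a low value. They report only what shows in the picture. A call takes as long as a camera call. They do not tell look-alikes from the thing itself.
- optics.spot_in(camera, target): "location" ([column, row] as shares, 0 to 1, of the picture: columns of its width, rows of its height, amid what is visible of it).
- optics.silhouettes(camera, target): "region" (480x640 bool, what is visible of it) and "location" ([column, row] as shares, 0 to 1, of the picture: columns of its width, rows of its height, amid what is visible of it).
- optics.landmark_of(camera, target): "location" ([column, row] as shares, 0 to 1, of the picture: columns of its width, rows of its height: a listed point, or the origin of a listed thing).
The state is a dict: "t": time; "joint_pos": joint angles; "dq": joint speeds; "joint_efforts": joint torques, N m; "tool_pos": TCP position; "eef_rot": TCP orientation; "force": force on the tool from outside, world axes, zero at the start; "moment": the same for the moment, N m; "opening": finger opening in m; "finger_force": force on a finger pad.
Only numpy, scipy, OpenCV 4.12 (cv2) and the standard library are available. Lean on these libraries where they do the work, as an engineer would, in place of code of your own. Each camera call takes 0.05 s, during which the arm holds its last target. There are 200 camera calls.

## Working session

There is one attempt and no reset: what is moved stays moved. The work goes in short steps, Python scripts to look and compute and a shell command to move; the robot and the scene stay as the last step left them, time stands still between calls to the robot, and variables do not carry over. Pictures are saved under pics/ and viewed, at most 10 in all, crops included, and the job is handed in when it is done.

```bash
mkdir -p pics; cat > h.py <<'E'
import numpy as np,cv2
from plant import arm,optics,job
def ray(name,uv,z,cal=None):
    c=cal or optics.get_calibration(name);f=240/np.tan(np.radians(c['fovy'])/2)
    R=np.array(c['R']);t=np.array(c['t']);o=-R.T@t
    d=R.T@np.array([(uv[0]-c['cx'])/f,(uv[1]-c['cy'])/f,1]);return o+d*(z-o[2])/d[2]
def proj(name,X,cal=None):
    c=cal or optics.get_calibration(name);f=240/np.tan(np.radians(c['fovy'])/2)
    p=np.array(c['R'])@X+c['t'];return [c['cx']+f*p[0]/p[2],c['cy']+f*p[1]/p[2]]
def save(img,fn): cv2.imwrite(fn,img[:,:,::-1])
E
python3 - <<'E'
from h import *
for n in ['top','side']:
    save(optics.read_camera(n),f'pics/{n}0.png')
    c=optics.get_calibration(n);print(n,c['fovy'],-np.array(c['R']).T@c['t'])
    for k in ['gauge_green','gauge_yellow','gate']:
        for d in optics.landmark_of(n,k): 
            uv=np.array(d['location'])*[640,480];print(n,k,d['p'],uv.round(),ray(n,uv,0).round(3))
print(arm.sense())
E
```

```text
top 43.14986171232366 [ 0.2041903  -0.14947606  1.54774348]
top gauge_green 0.84 [485. 216.] [ 0.575 -0.609  0.   ]
top gauge_green 0.8 [439. 281.] [ 0.405 -0.477  0.   ]
top gauge_green 0.78 [373. 316.] [ 0.319 -0.304  0.   ]
top gauge_green 0.61 [369. 268.] [ 0.443 -0.298  0.   ]
top gauge_yellow 0.9 [145. 267.] [0.458 0.279 0.   ]
top gate 0.83 [272. 203.] [ 0.622 -0.051  0.   ]
side 56.777349970356155 [ 0.07639861 -1.09017544  0.70731455]
side gauge_green 0.97 [455. 353.] [ 0.575 -0.616  0.   ]
side gauge_green 0.71 [286. 292.] [ 0.319 -0.294  0.   ]
side gauge_green 0.6 [332. 280.] [ 0.439 -0.299  0.   ]
side gauge_yellow 0.58 [266. 185.] [0.444 0.277 0.   ]
side gate 0.71 [356. 214.] [ 0.643 -0.03   0.   ]
{'t': 0.4, 'joint_pos': array([ 1.24900832e+00,  4.23218831e-01,  1.62999728e+00,  9.84388638e-06,
        1.08860009e+00, -1.89983404e-02]), 'dq': array([ 0.00040505, -0.00256676, -0.00123398,  0.00081393,  0.0007862 ,
       -0.00059709]), 'joint_efforts': array([-3.08978042e-04, -5.56761897e+01, -2.81740522e+01, -4.42799342e-05,
        3.07509981e-03, -7.99560866e-06]), 'tool_pos': array([0.18631059, 0.59649719, 0.23120652]), 'eef_rot': array([-4.73806143e-01, -3.10561103e+00,  3.43722860e-04]), 'force': array([-0.11537075,  0.05072699,  0.2117413 ]), 'moment': array([-0.02338728,  0.01674033, -0.00390442]), 'finger_force': 0.0, 'opening': 0.08557032887767121}
```

View pics/top0.png

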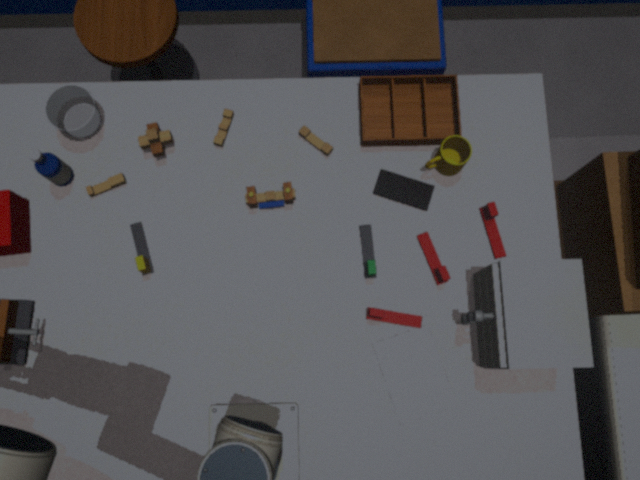

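View pics/side0.png

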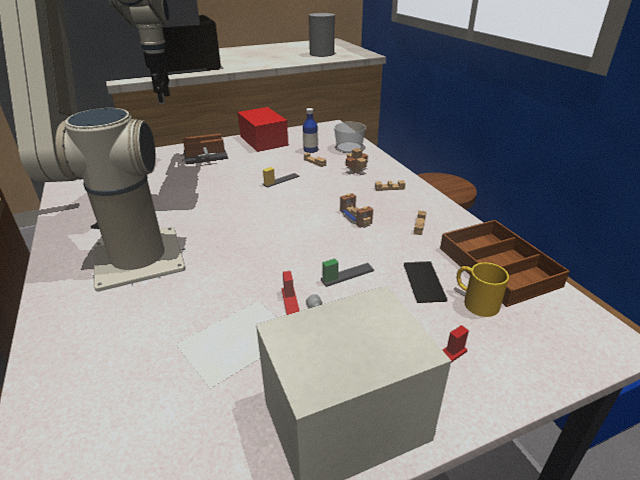

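Candidates in the top view are the green-grip gauge at (369,268), red look-alikes at (485,216), (439,281) and (373,316), the yellow gauge at (141,263), and a black slab at (403,190). I choose the green grip at (369,268). The gate is the one with the blue ramp, at (271,195), with the ramp on the robot's side.

```bash
python3 - <<'E'
from h import *
im=optics.read_camera('top')
a=cv2.resize(im[215:285,335:405],(400,400),interpolation=cv2.INTER_CUBIC);b=cv2.resize(im[165:235,237:307],(400,400),interpolation=cv2.INTER_CUBIC)
save(np.hstack([a,b]),'pics/crop1.png')
hsv=cv2.cvtColor(im,cv2.COLOR_RGB2HSV)
g=cv2.inRange(hsv,(45,80,30),(85,255,255));v,u=np.nonzero(g[200:300,320:420]);print('green',u.mean()+320,v.mean()+200,len(u),ray('top',(u.mean()+320,v.mean()+200),.05))
bl=cv2.inRange(hsv,(100,100,30),(130,255,255));v,u=np.nonzero(bl[170:230,240:310]);u=u+240;v=v+170
print('blue',u.mean(),v.mean(),len(u),ray('top',(u.mean(),v.mean()),.01),cv2.fitLine(np.c_[u,v].astype(np.float32),2,0,.01,.01)[:2].ravel())
for k in ['gauge_green','gate']:
    for d in optics.silhouettes('top',k):
        v,u=np.nonzero(d['region']);print(k,d['p'],u.mean(),v.mean(),cv2.minAreaRect(np.c_[u,v].astype(np.int32)))
s=arm.sense();print(np.round(optics.get_calibration('wrist')['R'],3),-np.array(optics.get_calibration('wrist')['R']).T@optics.get_calibration('wrist')['t'],optics.get_calibration('wrist')['fovy'])
E
```

```text
green 370.89516129032256 267.19354838709677 124 [ 0.43688975 -0.29881542  0.05      ]
blue 271.01428571428573 203.97857142857143 140 [ 0.6163215  -0.04845142  0.01      ] [ 0.9942767  -0.10683558]
gauge_green 0.69 367.87106918238993 250.9512578616352 ((367.9123229980469, 250.6671142578125), (53.23221206665039, 12.248120307922363), 83.9909896850586)
gauge_green 0.63 433.17391304347825 258.5750350631136 ((433.6629333496094, 256.9812316894531), (54.771148681640625, 15.613494873046875), 67.47943115234375)
gauge_green 0.63 492.54218533886586 229.09681881051176 ((493.7264709472656, 229.79244995117188), (56.0431022644043, 16.071182250976562), 74.05460357666016)
gauge_green 0.57 394.4170471841705 316.8812785388128 ((394.076416015625, 316.5633544921875), (55.604976654052734, 12.411383628845215), 9.926244735717773)
gate 0.62 270.6693272519954 196.59863169897378 ((270.4693603515625, 195.2320556640625), (23.22027587890625, 49.70501708984375), 83.48019409179688)
[[ 0.298  0.955 -0.001]
 [ 0.916 -0.286  0.282]
 [ 0.269 -0.085 -0.959]] [0.11892049 0.61871704 0.37412297] 65.90791652032318
```

View pics/crop1.png

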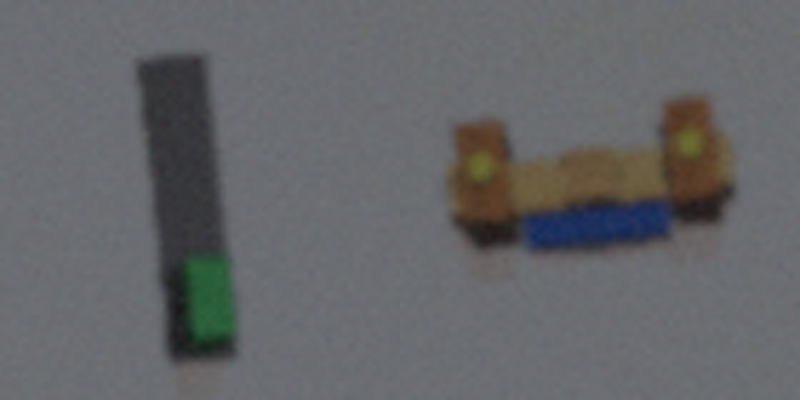

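The crop shows the green gauge with its nose up at crop (173,58) and grip at (208,298), yaw about +6°. The gate's posts are at (480,165) and (690,143) with the ramp below, so it is also yawed about +6°. I'll swing over in an arc with tool x along gauge +x.

```bash
cat >> h.py <<'E'
from scipy.spatial.transform import Rotation as Ro
def plan(pos,yaw):
    s=arm.sense();R=Ro.from_rotvec(s['eef_rot']);y=np.radians(yaw);c,q=np.cos(y),np.sin(y)
    T=Ro.from_matrix(np.array([[c,q,0],[q,-c,0],[0,0,-1]]))
    print('row',((R.inv().apply(np.array(pos)-s['tool_pos']))/.4).round(4),((R.inv()*T).as_rotvec()/2/np.pi).round(4),'t',s['t'].__round__(2))
E
python3 -m inch '[[-0.98,-0.68,0,0,0,0.19],[-0.98,-0.68,0,0,0,0.19],[-0.98,-0.68,0,0,0,0.19],[-0.98,-0.68,0,0,0,0.19],[-0.98,-0.68,0,0,0,0.19],[-0.98,-0.68,0,0,0,0.19],[-0.98,-0.68,0,0,0,0.19],[-0.98,-0.68,0,0,0,0.19]]' 1
python3 -c "
from h import *
plan((.50,-.05,.24),6);print(arm.sense()['joint_pos'])"
```

```text
t: 1.35
tool_pos: [0.4331, 0.2792, 0.2317]
eef_rot: [2.144, 2.296, 0.001]
force: [0.6, 0.2, 0.1]
opening: 0.0854
finger_force: 0.0
row [-0.8325  0.1109 -0.0211] [ 0.000e+00 -1.000e-04  2.442e-01] t 1.35
[5.49547785e-01 2.61602428e-01 1.87042032e+00 3.30668254e-05
 1.00881174e+00 4.81332622e-01]
```

```bash
python3 -m inch '[[-0.83,0.11,-0.02,0,0,0.244],[-0.83,0.11,-0.02,0,0,0.244],[-0.83,0.11,-0.02,0,0,0.244],[-0.83,0.11,-0.02,0,0,0.244],[-0.83,0.11,-0.02,0,0,0.244],[-0.83,0.11,-0.02,0,0,0.244],[-0.83,0.11,-0.02,0,0,0.244],[-0.83,0.11,-0.02,0,0,0.244]]'
python3 -c "
from h import *
plan((.47,-.302,.24),6);print(arm.sense()['joint_pos'])"
```

```text
t: 2.15
tool_pos: [0.5016, -0.0508, 0.2398]
eef_rot: [3.066, 0.677, 0.002]
force: [-0.2, 0.3, -0.5]
opening: 0.0856
finger_force: 0.0
row [-0.3359  0.5365  0.    ] [ 0.0002 -0.0002  0.0525] t 2.15
[-1.24013040e-01  2.33820194e-01  1.88659868e+00 -9.97691635e-04
  1.01937753e+00  1.01293390e+00]
```

```bash
python3 - <<'E'
from h import *
c=optics.get_calibration('wrist');im=optics.read_camera('wrist');save(im,'pics/w1.png');np.savez('w1.npz',im=im,**{k:np.array(v) for k,v in c.items()})
for d in optics.landmark_of('wrist','gate'):
    uv=np.array(d['location'])*[640,480];print(d['p'],uv,ray('wrist',uv,0,c))
E
python3 -m inch '[[-0.336,0.537,0,0,0,0.0525],[-0.336,0.537,0,0,0,0.0525],[-0.336,0.537,0,0,0,0.0525],[-0.336,0.537,0,0,0,0.0525],[-0.336,0.537,0,0,0,0.0525],[-0.336,0.537,0,0,0,0.0525],[-0.336,0.537,0,0,0,0.0525]]'
python3 - <<'E'
from h import *
c=optics.get_calibration('wrist');im=optics.read_camera('wrist');save(im,'pics/w2.png')
for d in optics.landmark_of('wrist','gauge_green'):
    uv=np.array(d['location'])*[640,480];print(d['p'],uv,ray('wrist',uv,0,c))
E
```

```text
0.8 [374.08   86.496] [ 0.63524785 -0.04464101  0.        ]
t: 2.95
tool_pos: [0.4714, -0.299, 0.2391]
eef_rot: [-3.136, -0.183, 0.0]
force: [0.5, -0.4, -0.8]
opening: 0.0856
finger_force: 0.0
0.96 [315.008 344.016] [ 0.31903043 -0.30906495  0.        ]
0.91 [319.872 245.616] [ 0.43766319 -0.3009502   0.        ]
0.76 [476.8   282.816] [ 0.4155184 -0.4779112  0.       ]
```

View pics/w1.png

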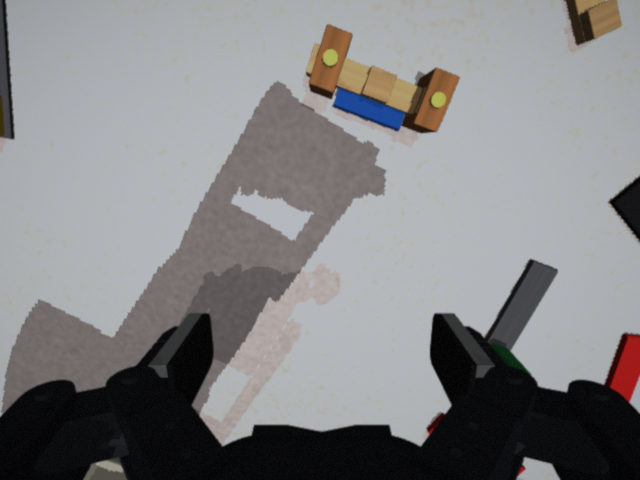

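View pics/w2.png

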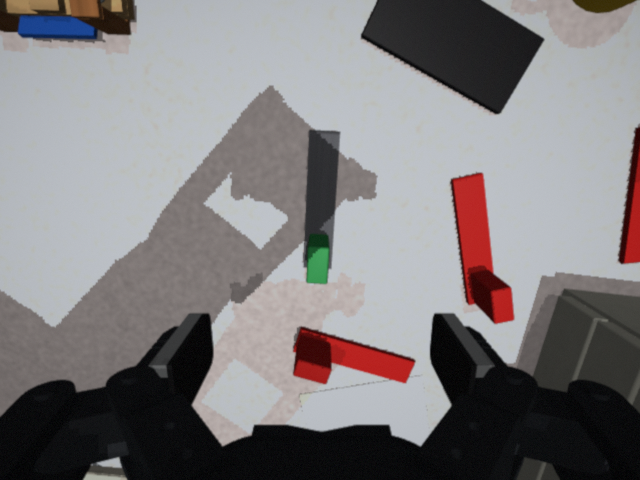

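w1 shows the gate with post pins at (330,58) and (438,100), and the ramp's lower edge from (336,108) to (402,128). w2 shows the green gauge with nose corners at (309,132) and (339,132) and grip at (318,258).

```bash
python3 - <<'E'
from h import *
c=optics.get_calibration('wrist')
r=lambda uv,z,c:ray('wrist',uv,z,c)[:2]
n=r((324,131),.008,c);m=r((316.5,235),.008,c)
L=r((309,132),.008,c)-r((304.5,255),.008,c);Rr=r((339,132),.008,c)-r((333,255),.008,c)
an=lambda d:np.degrees(np.arctan2(d[1],d[0])).round(2)
print('nose',n,an(L),an(Rr))
for z in (.06,):print('grip top',r((318,243),.06,c), r((318,283),.06,c))
w=np.load('w1.npz');w={k:w[k] for k in w.files}
for z in (.058,.062):
  a=r((330,58),z,w);b=r((438,100),z,w);print('pins',a,b,np.linalg.norm(a-b),(a+b)/2,an(a-b)-90)
a=r((336,108),.014,w);b=r((402,129),.014,w);print('ramp low edge',a,b,(a+b)/2,np.linalg.norm(a-b),an(a-b)-90)
hsv=cv2.cvtColor(w['im'],cv2.COLOR_RGB2HSV);bl=cv2.inRange(hsv,(105,120,40),(130,255,255));bl[200:]=0
v,u=np.nonzero(bl);q=cv2.minAreaRect(np.c_[u,v].astype(np.int32));print(q)
P=np.array([r((x,y),.01,w) for x,y in cv2.boxPoints(q)]);print(P.round(4),P.mean(0))
plan((.437,-.302,.1),5)
E
```

```text
nose [ 0.55413294 -0.2895086 ] 4.04 4.62
grip top [ 0.45681081 -0.2954811 ] [ 0.41848719 -0.29993562]
pins [6.28850967e-01 3.68312069e-04] [ 0.6379752  -0.09285415] 0.09366791461728428 [ 0.63341308 -0.04624292] 5.590000000000003
pins [6.28099726e-01 1.21825801e-04] [ 0.63711154 -0.09195209] 0.09251388847722124 [ 0.63260563 -0.04591513] 5.590000000000003
ramp low edge [ 0.60138383 -0.01997965] [ 0.61090288 -0.08467467] [ 0.60614336 -0.05232716] 0.0653915705984316 8.370000000000005
((368.7602844238281, 108.97259521484375), (70.92693328857422, 20.248119354248047), 20.556045532226562)
[[ 0.6018 -0.0158]
 [ 0.6194 -0.0147]
 [ 0.6263 -0.0811]
 [ 0.6084 -0.0831]] [ 0.61395265 -0.04868485]
row [-0.0874  0.0019  0.3478] [-0.0001  0.0001  0.0049] t 3.05
```

```bash
python3 -m inch '[[-0.089,-0.0055,0.12,0,0,0.005],[-0.089,-0.0055,0.24,0,0,0.005],[-0.089,-0.0055,0.34,0,0,0.005],[-0.089,-0.0055,0.34,0,0,0.005],[-0.089,-0.0055,0.34,0,0,0.005]]'
python3 - <<'E'
from h import *
im=optics.read_camera('wrist');save(im,'pics/w3.png')
plan((.436,-.299,.021),5)
E
```

```text
t: 3.55
tool_pos: [0.4365, -0.2992, 0.1037]
eef_rot: [-3.138, -0.136, 0.002]
force: [-0.1, -0.3, 1.1]
opening: 0.0854
finger_force: 0.0
row [-0.0039 -0.0038  0.2101] [ 0.0002 -0.0002 -0.0002] t 3.6
```

View pics/w3.png

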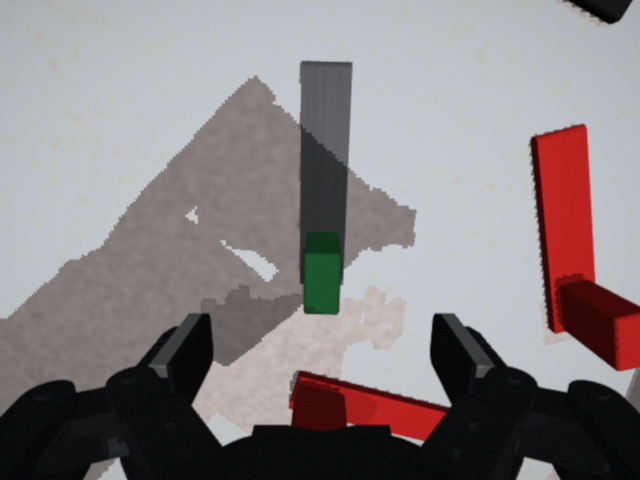

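w3 shows the green grip at (322,275), centred between the fingers, with the blade running straight up the picture and the red look-alikes clear of the fingers. I'll descend and grip.

```bash
python3 -m inch '[[-0.001,-0.001,0.1,0,0,0],[-0.001,-0.001,0.18,0,0,0],[-0.001,-0.001,0.21,0,0,0],[-0.001,-0.001,0.21,0,0,0],[-0.001,-0.001,0.21,0,0,0]]' 1
python3 -m inch '[[0,0,0,0,0,0],[0,0,0,0,0,0],[0,0,0,0,0,0],[0,0,0,0,0,0],[0,0,0,0,0,0],[0,0,0,0,0,0],[0,0,0,0,0,0],[0,0,0,0,0,0]]' -1 50
python3 -c "
from h import *
s=arm.sense();p=s['tool_pos'];plan((p[0],p[1],p[2]+.1),5.6)"
```

```text
t: 4.1
tool_pos: [0.437, -0.301, 0.0212]
eef_rot: [3.137, 0.132, 0.004]
force: [-0.4, -0.0, 0.1]
opening: 0.0856
finger_force: 0.0
t: 4.9
tool_pos: [0.4358, -0.3004, 0.0197]
eef_rot: [3.139, 0.131, 0.001]
force: [-0.7, 0.2, 5.7]
opening: 0.0194
finger_force: 49.8
row [ 1.0e-04  1.0e-04 -2.5e-01] [ 0.0001 -0.0001 -0.0022] t 4.9
```

```bash
python3 -m inch '[[0,0,-0.08,0,0,0],[0,0,-0.15,0,0,0],[0,0,-0.15,0,0,0]]' -1 80
python3 -c "
from h import *
plan((.445,-.065,.081),5.6)"
```

```text
t: 5.2
tool_pos: [0.4373, -0.3014, 0.0821]
eef_rot: [3.136, 0.131, 0.006]
force: [-0.1, 0.9, -2.2]
opening: 0.0192
finger_force: 78.3
row [ 0.0686 -0.5873  0.0009] [ 0.0005 -0.0006 -0.0022] t 5.2
```

```bash
python3 -m inch '[[0.01,-0.09,0,0,0,-0.002],[0.02,-0.19,0,0,0,-0.002],[0.035,-0.29,0,0,0,-0.002],[0.05,-0.39,0,0,0,-0.002],[0.06,-0.49,0,0,0,-0.002],[0.068,-0.587,0,0,0,-0.002],[0.068,-0.587,0,0,0,-0.002],[0.068,-0.587,0,0,0,-0.002]]'
python3 - <<'E'
from h import *
c=optics.get_calibration('wrist');s=arm.sense();im=optics.read_camera('wrist');save(im,'pics/w4.png');print(s['tool_pos'],s['eef_rot'],s['force'])
for d in optics.landmark_of('wrist','gate'):
    uv=np.array(d['location'])*[640,480];print(d['p'],uv,ray('wrist',uv,0,c))
np.savez('w4.npz',**{k:np.array(v) for k,v in c.items()})
E
```

```text
t: 6.0
tool_pos: [0.4426, -0.0631, 0.0787]
eef_rot: [-3.138, -0.155, 0.002]
force: [-1.1, -0.8, -2.3]
opening: 0.0191
finger_force: 78.7
[ 0.44260551 -0.06311629  0.07867137] [-3.13759960e+00 -1.55084158e-01  1.93336378e-03] [-1.07835037 -0.84454715 -2.29437477]
```

View pics/w4.png

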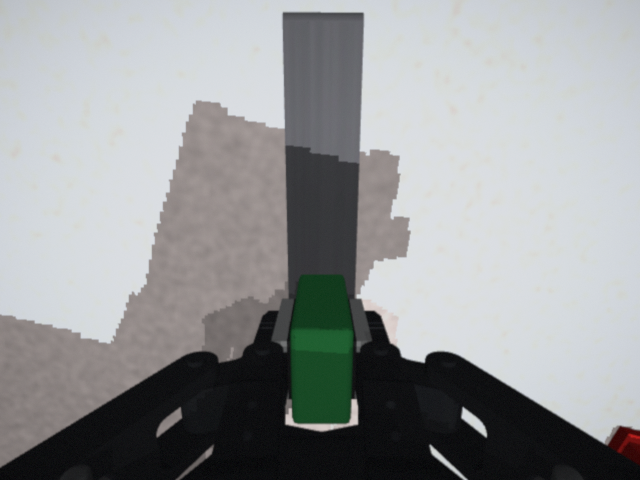

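w4 shows the gauge held straight, with nose at (323,13) and grip at (321,350). The gate is out of view. I'll lower it to the table.

```bash
python3 -m inch '[[0,0,0.06,0,0,0],[0,0,0.11,0,0,0],[0,0,0.135,0,0,0],[0,0,0.142,0,0,0],[0,0,0.142,0,0,0]]'
python3 - <<'E'
from h import *
w=dict(np.load('w4.npz'));print('nose',ray('wrist',(323,13),.067,w),'side pt',ray('wrist',(322,200),.067,w))
plan((.5524,-.0543,.0205),5.6)
optics.read_camera('side')
im=optics.read_camera('side');save(cv2.resize(im[150:300,230:430],(800,600),interpolation=cv2.INTER_CUBIC),'pics/s5.png')
E
```

```text
t: 6.6
tool_pos: [0.443, -0.0645, 0.0223]
eef_rot: [-3.138, -0.149, 0.001]
force: [0.3, -0.2, -1.7]
opening: 0.019
finger_force: 78.8
nose [ 0.56030233 -0.05158522  0.067     ] side pt [ 0.49214552 -0.05802322  0.067     ]
row [0.2747 0.0006 0.0044] [-0.      0.0001 -0.0004] t 6.6
```

View pics/s5.png

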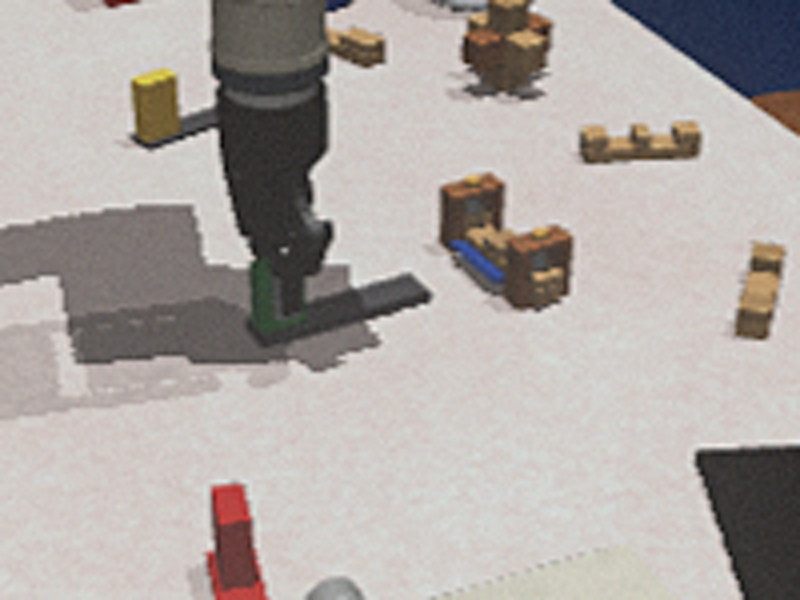

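s5 shows the held gauge on or near the table, nose at (425,290), heading for the middle of the blue ramp at (480,265). I'll settle it on the table and push in two stages.

```bash
python3 -m inch '[[0.02,0,0.004,0,0,0],[0.05,0,0.005,0,0,0],[0.08,0,0.005,0,0,0],[0.1,0,0.005,0,0,0],[0.1,0,0.005,0,0,0]]'
python3 -c "
from h import *
plan((.5544,-.0543,.0205),5.6)"
```

```text
t: 7.2
tool_pos: [0.4851, -0.06, 0.0208]
eef_rot: [3.137, 0.152, 0.004]
force: [-0.8, 0.3, -1.3]
opening: 0.0191
finger_force: 78.8
row [0.1739 0.0025 0.0011] [ 0.0001 -0.0004 -0.0001] t 7.2
```

```bash
python3 -m inch '[[0.015,0.001,0.0025,0,0,0],[0.035,0.001,0.0025,0,0,0],[0.055,0.001,0.0025,0,0,0],[0.075,0.0015,0.0025,0,0,0],[0.095,0.002,0.0025,0,0,0]]'
python3 -c "
from h import *
s=arm.sense();print(s['force'],s['moment']);plan((.5544,-.0543,.0205),5.6)"
```

```text
t: 7.7
tool_pos: [0.5176, -0.057, 0.0198]
eef_rot: [-3.137, -0.151, 0.01]
force: [-10.6, 0.3, 13.2]
opening: 0.019
finger_force: 80.9
[-10.64274624   0.32272456  13.15045734] [-0.1648166   0.92145479  0.08827993]
row [ 0.0921  0.0021 -0.0024] [-0.0002  0.001  -0.0002] t 7.7
```

```bash
python3 -m inch '[[0.015,0,-0.001,0,0,0],[0.035,0.001,-0.001,0,0,0],[0.055,0.001,-0.001,0,0,0],[0.075,0.002,-0.001,0,0,0],[0.092,0.002,-0.001,0,0,0],[0.092,0.002,-0.001,0,0,0]]'
python3 - <<'E'
from h import *
s=arm.sense();print(s['force'],s['moment']);plan((.5544,-.0543,.0205),5.6)
c=optics.get_calibration('wrist');im=optics.read_camera('wrist');save(im,'pics/w6.png')
E
```

```text
t: 8.3
tool_pos: [0.5569, -0.0544, 0.0198]
eef_rot: [-3.138, -0.151, 0.003]
force: [-3.8, 0.5, 3.7]
opening: 0.0194
finger_force: 79.5
[-3.80777578  0.52663304  3.71872136] [0.05703683 0.30664925 0.05663531]
row [-0.0061 -0.0008 -0.0017] [-0.0001  0.0003 -0.0002] t 8.3
```

View pics/w6.png

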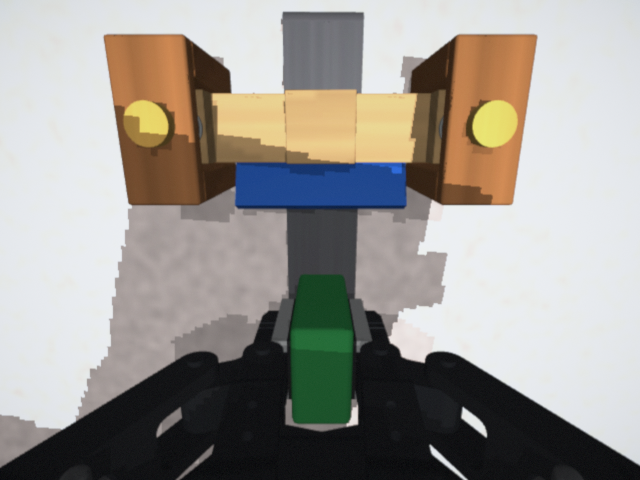

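w6 shows the blade through the gate: nose at (323,13) beyond the stick's back edge (row 92) and past the posts, centred in the channel. I'll release and retreat straight up.

```bash
python3 -m inch '[[0,0,0,0,0,0],[0,0,0,0,0,0],[0,0,0,0,0,0],[0,0,0,0,0,0],[0,0,0,0,0,0],[0,0,0,0,0,0],[0,0,0,0,0,0]]' 1
python3 -m inch '[[0,0,-0.05,0,0,0],[0,0,-0.12,0,0,0],[0,0,-0.22,0,0,0],[0,0,-0.32,0,0,0],[-0.05,0,-0.4,0,0,0],[-0.1,0,-0.4,0,0,0],[-0.1,0,-0.4,0,0,0],[-0.1,0,-0.4,0,0,0]]'
python3 - <<'E'
from h import *
im=optics.read_camera('wrist');save(im,'pics/w7.png')
E
```

```text
t: 9.05
tool_pos: [0.5575, -0.0545, 0.0199]
eef_rot: [-3.138, -0.151, -0.0]
force: [0.4, 0.5, 1.1]
opening: 0.0857
finger_force: 0.0
t: 9.85
tool_pos: [0.5178, -0.0584, 0.18]
eef_rot: [3.138, 0.151, 0.001]
force: [-0.3, 0.4, -0.4]
opening: 0.085
finger_force: 0.0
```

View pics/w7.png

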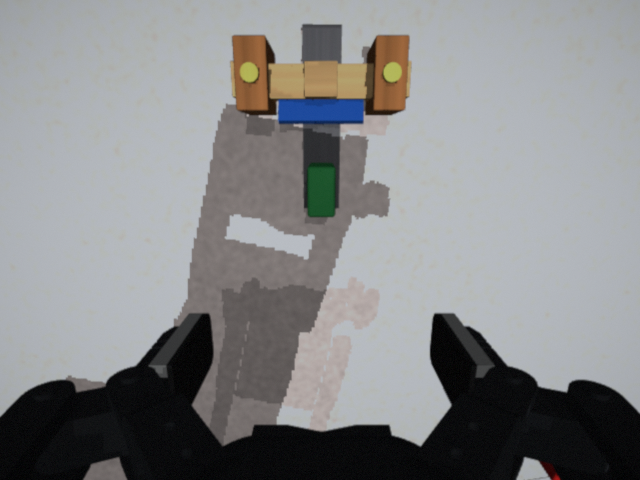

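w7 shows the gauge released and flat under the stick, with nose at (322,26) behind it and grip at (321,190). The gripper is clear.

```bash
python3 -c "
from plant import job
print(job.finish_job())"
```

```text
the job is handed in; nothing more can be done
None
```

The green gauge is under the stick with its nose out behind it, released with the gripper clear; the yellow gauge was not touched, and the job was handed in at about 10 s of the 42 s allowed (no verdict was returned, and I did not measure the stick's lift directly).

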